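Snap a hose clip shut in bench-held pliers

TASK

The hose clip round the short pipe sleeve is still open. Lay it flat in the mouth of the pliers that are held in the vice, latch end first, straight and fully home against the back of the mouth, and let go of it; then press the pliers' raised handle down gently, just until the clip clicks shut and without bearing down on it any further, and let the handle spring back up. Leave the closed clip lying in the jaws, and the other things on the bench where they are.

Things in the scene. Friction and masses are not known exactly. Their poses are not given: they have to be found in the camera images.
- pliers: Steel snap pliers, lower handle clamped level in a small grey vice; all fixed to the bench. Origin on the bench top below the back of the mouth, mid-width; x points out of the mouth, z up. Lower jaw: flat level plate 36 mm wide, x = 0 to 85 mm, top 62 mm above the bench. Upper jaw: x = 0 to 26 mm, underside at 102 mm, head top at 126 mm. Vice and handles lie to -x; vice up to 70 mm high.
- mouth_back (a point): Foot of the upright flat stop at the back of the mouth, mid-width, on the lower jaw's plate (62 mm above the bench); axes as pliers. A round-nosed die, 12 mm wide, comes down at x = 9 mm as the handle is pressed. At rest its nose hangs 0 to 10 mm below the upper jaw: this screw setting differs each time and is not told, so the handle angle at the click must be felt.
- handle_pad (a point): Place to press the raised upper handle: top face of its rubber grip (22 mm wide, 16 mm thick), 150 mm along the handle from the hinge pin, 20 mm short of its end, about 205 mm above the bench at rest. It moves on an arc about handle_pin; at rest the handle rises from the pin towards -x of pliers at 0.55 rad to the horizontal.
- handle_pin (a point): Hinge pin of the upper handle, lying across the pliers (along their y), at x = 22 mm in the frame of pliers, 119 mm above the bench. Axes as pliers.
- handle (a joint): Upper handle, rad: 0 raised, grows as pressed down, stop at 0.66; springs back. The die sinks 45 mm per rad; the click comes between 0.3 and 0.6. At the pad: 2 to 4 N free, 9 to 14 N to force the clip, sagging then dropping back to 2 to 4 N at the click; soon after, all is solid and the force climbs. Too much: over 25 N at any time, or over 12 N once it has clicked.
- clip_center (a point): Centre of the brass sleeve (22 mm across, 44 mm long) that the loose steel hose clip sits on, 17 mm above the clip's flat underside. Grasp here, across the sleeve's two flat ends (44 mm apart along this point's y). Site x points to the latch end, z up. The clip is 22 mm wide and reaches from x = -36 mm (hinge end) to +52 mm (latch end); about 0.3 kg; starts flat on the bench.
- clip_tip (a point): Middle of the clip's latch-end face: 52 mm from clip_center along x, 5 mm above the underside. Home in the pliers it touches the back of the mouth, 5 mm above mouth_back, the clip's x pointing against the pliers' x. Over the 10 mm high latch block stands the arm, its tip 24 mm above the underside when open, 15 mm when shut; the hoop over the sleeve tops at 37 mm.
- clip_arm (a joint): Hinged upper arm of the clip, rad: 0 = open, as at the start; about 0.115 = snapped shut. It springs back open until pushed past the latch at about 0.09 rad, then jumps shut by itself and stays.
- screwdriver: bystander: wooden-handled screwdriver
- wrench: bystander: open-ended wrench
- brush: bystander: wooden brush
- mallet: bystander: wooden mallet
- screw_jar: bystander: closed glass jar, 60 mm across, 80 mm tall
- wax_tin: bystander: steel tin, 68 mm across, 45 mm tall
- offcut: bystander: wood offcut 60 x 110 x 32 mm
- spare_sleeve: bystander: bare brass sleeve with no clip on it, 22 mm across, 44 mm tall, standing
Mind the look-alikes: they are no part of the job. Leave any blue, pink or red look-alike of the part that bears clip_center alone.

How it is judged:
By the outcome, as a careful person would: the job done as asked, in the order asked, and still so for the second after the job is handed in, with the robot touching nothing.
It also fails if it takes over 67 s, if anything falls off the work surface, if the arm or the gripper's body presses on something with over 40 N, if the wrist force passes 120 N, or if a joint passes its speed limit or range.

ROBOT

A 6-joint arm with a two-finger parallel gripper is mounted at the origin on the work surface. World frame = base frame: x ahead of the robot, y to its left, z up, the work surface at z = 0. Lengths are in m, angles in rad, forces in N, time in s.
With the tool pointing down it reaches from about 0.4 to 0.825 m from the base axis. Payload 7 kg.
Tool frame: the origin (TCP) lies midway between the tips of the shut fingers; the grasp point (between the pads) lies 19 mm behind it; z points along the fingers, y is the line along which they close (so a half turn about z gives the same grasp; the last joint's range is limited). The gripper opens to 88 mm and grips with 3 to 60 N. Pads are 19 mm wide; open, the fingers measure 130 mm over their backs; the gripper's body (78 mm by 193 mm) begins 47 mm behind the grasp point.
Start: joints at [-0.856, 0.359, 0.012, 0, -1.224, -0.288], TCP at [0.279, -0.614, 0.227] pointing down, gripper open.
Joint ranges: [-3.07, 3.07], [-1.43, 2.12], [-1.02, 1.25], [-3.03, 1.67], [-3.05, -0], [-3.03, 3.03]. Speed limits (rad/s): [2.39, 2.39, 3.01, 3.14, 3.14, 3.14].

INTERFACE

Orientations are given as [roll, pitch, yaw] about the fixed x, y, z axes, in that order (R = Rz(yaw) Ry(pitch) Rx(roll)).
In Python, from station import arm gives the robot as it stands. The module is installed in compiled form; this text tells all that it offers.
- The arm moves only by the tool carry_out, never from a script. Its argument "commands" is a list of rows, each a list of 4 numbers: the shift along the world's x, y, z in units of 50 mm (1.0 is 50 mm), then the turn about the world's z in units of 6 degrees (1.0 is 6 degrees). A call has exactly 10 rows; each row is the pose to reach, as a shift and turn from the pose commanded when the call began; what a row does not reach only later rows make up. A row lasts 1/8 s, in which the tool goes at most 62.5 mm and 10.7 degrees, less where a joint would pass 70% of its speed; a pose out of reach is approached as far as the arm can. A call with a gripper value outside its range is refused whole. "claw" is the closure, from 0 (fully open) to 1 (shut), set as the call begins (left out, the last holds). The fingers move at their own pace and stop on an object; "force" is the grip in N (left out, the last holds). Time passes only in rows, so rows that repeat a pose let the fingers close, or fill a call up. It gives the time, the measured TCP pose, the force, the opening and the grip force at its end, in the units of the state.
- arm.get_state(): the state, without advancing time (a new reading comes with each control period).
- arm.grab_frame(name): name is "side" or "top"; returns a dict with "pixels" (480x640x3 uint8, red, green, blue), "fx", "fy", "cx", "cy" (pixels), "k1" (the pictures are not rectified: a ray, as slopes to the right and down, at radius r is drawn at 1 + k1 r^2 times it, then the intrinsics apply), "eye" and "orientation" of the camera in the world. Camera axes: x right, y down, z forward; pixel columns grow to the right and rows downward; lengths in m; the calibration is good to about 2 mm. A picture is of the moment at which its call begins. There is no depth.
- arm.job_done(): hands the job in; it is judged then, once.
Trained networks look in a picture, given as the dict that the camera call returned (one of the last four; its "shot" number tells which), for a name from the list of things; names that differ only in an ending like _2 or _b are one class to them, and where a whole thing is asked for, a point or a joint stands for the part that bears it (a point fixed in the world has none). Each returns a list of dicts, best first, with "conf" (0 to 1); they miss things now and then, are a little off and sometimes report something else, mostly with a low value. They report only what shows in the picture. A call takes as long as a camera call. They do not tell look-alikes from the thing itself.
- arm.regions_of(picture, query): "pixels" (480x640 bool, what is visible of it) and "uv" ([column, row] in pixels, amid what is visible of it).
- arm.mark_of(picture, query): "uv" ([column, row] in pixels: a listed point, or the origin of a listed thing).
The state is a dict: "t": time; "q": joint angles; "qd": joint speeds; "joint_efforts": joint torques, N m; "eef_pos": TCP position; "ee_rot": TCP orientation; "force": force on the tool from outside, world axes, zero at the start; "moment": the same for the moment, N m; "width": finger opening in m; "gripper_force": force on a finger pad.
Only numpy, scipy, OpenCV 4.12 (cv2) and the standard library are available. Lean on these libraries where they do the work, as an engineer would, in place of code of your own. Each camera call takes 0.05 s, during which the arm holds its last target. There are 200 camera calls.

## Working session

There is one attempt and no reset: what is moved stays moved. The work goes in short steps, Python scripts to look and compute and a tool call to move; the robot and the scene stay as the last step left them, time stands still between calls to the robot, and variables do not carry over. Pictures are saved under pics/ and viewed, at most 10 in all, crops included, and the job is handed in when it is done.

Besides the shell and the picture viewer there is one more tool, called after "Call:" by a JSON object that holds its "method" and its "body". carry_out: Moves the arm, as the interface text tells. Its arguments: {"type":"object","properties":{"commands":{"type":"array","items":{"type":"array","items":{"type":"number"}}},"claw":{"type":"number"},"force":{"type":"number"}},"required":["commands"]}

```bash
mkdir -p pics
cat > h.py <<'E'
import numpy as np, cv2
from scipy.spatial.transform import Rotation as R
from station import arm
def rot(o):
    o=np.array(o,float)
    return o if o.shape==(3,3) else R.from_euler('xyz',o).as_matrix()
def ray(f,uv):
    d=np.array([(uv[0]-f['cx'])/f['fx'],(uv[1]-f['cy'])/f['fy']]);s=d.copy()
    for _ in range(20): s=d/(1+f['k1']*(s@s))
    v=rot(f['orientation'])@np.array([s[0],s[1],1]); return np.array(f['eye']),v
def onz(f,uv,z):
    e,v=ray(f,uv); return e+v*(z-e[2])/v[2]
def proj(f,p):
    c=rot(f['orientation']).T@(np.array(p)-np.array(f['eye'])); s=c[:2]/c[2]; s=s*(1+f['k1']*(s@s))
    return np.array([s[0]*f['fx']+f['cx'],s[1]*f['fy']+f['cy']])
def tri(f,u,g,w):
    e1,v1=ray(f,u);e2,v2=ray(g,w);A=np.stack([v1,-v2],1);t=np.linalg.lstsq(A,e2-e1,rcond=None)[0]
    a=e1+v1*t[0];b=e2+v2*t[1];return (a+b)/2,np.linalg.norm(a-b)
def save(f,n,crop=None,k=1):
    im=cv2.cvtColor(f['pixels'],cv2.COLOR_RGB2BGR)
    if crop: x,y,w,h=crop; im=im[y:y+h,x:x+w]
    cv2.imwrite('pics/'+n,cv2.resize(im,None,fx=k,fy=k,interpolation=cv2.INTER_CUBIC))
E
python3 - <<'E'
from h import *
np.set_printoptions(precision=4,suppress=True)
for n in('side','top'):
    f=arm.grab_frame(n); save(f,n+'1.png'); print(n,f['eye'],f['orientation'],f['fx'],f['k1'])
    for q in('clip_center','clip_tip','mouth_back','handle_pad','handle_pin','pliers','spare_sleeve'):
        print(q,[(np.round(m['uv'],1).tolist(),round(m['conf'],2)) for m in arm.mark_of(f,q)])
print(arm.get_state())
E
```

```text
side [0.3097 0.6891 0.9004] [-2.3958  0.0111 -2.7704] 486.5876428783116 -0.12761807671901945
clip_center [([322.2, 420.8], 0.96), ([297.9, 364.8], 0.79), ([287.9, 313.1], 0.73), ([340.4, 338.3], 0.55), ([242.9, 292.5], 0.51)]
clip_tip [([319.2, 400.1], 0.96), ([362.2, 332.7], 0.84), ([320.3, 371.8], 0.62), ([309.3, 329.4], 0.57)]
mouth_back [([332.3, 247.8], 0.65), ([219.4, 346.6], 0.34)]
handle_pad [([286.0, 195.4], 0.96), ([306.3, 178.7], 0.32)]
handle_pin [([341.7, 232.6], 0.93), ([381.7, 183.0], 0.67)]
pliers [([335.0, 262.6], 0.9)]
spare_sleeve [([265.8, 462.2], 0.73)]
top [0.4511 0.0537 1.5242] [-3.0459 -0.0013 -1.5988] 584.8361327972192 -0.08066023783921171
clip_center [([276.9, 277.9], 0.86), ([285.5, 229.7], 0.8), ([238.1, 250.9], 0.66), ([202.4, 290.6], 0.64), ([354.3, 241.6], 0.44)]
clip_tip [([225.1, 282.7], 0.89), ([245.8, 273.2], 0.86), ([278.9, 250.5], 0.66), ([293.5, 291.6], 0.65), ([184.6, 214.9], 0.3)]
mouth_back [([354.9, 238.3], 0.86)]
handle_pad [([344.0, 187.3], 0.84)]
handle_pin [([355.9, 246.9], 0.83)]
pliers [([351.3, 239.6], 0.81)]
spare_sleeve [([163.4, 263.9], 0.42), ([450.7, 172.2], 0.2)]
{'t': 0.8, 'q': array([-0.8559,  0.3586,  0.0119, -0.    , -1.2241, -0.2881]), 'qd': array([ 0.0014,  0.0004,  0.0002,  0.0016, -0.0003,  0.    ]), 'joint_efforts': array([ -0.    , -58.2287,  29.3281,   7.0019,   0.0126,  -0.    ]), 'eef_pos': array([ 0.2794, -0.6144,  0.2266]), 'ee_rot': array([-3.1415,  0.    , -2.7149]), 'force': array([ 0.33  , -0.6984,  0.5422]), 'moment': array([-0.0169, -0.    , -0.0544]), 'gripper_force': 0.0, 'width': 0.08765759449407143}
```

View pics/top1.png

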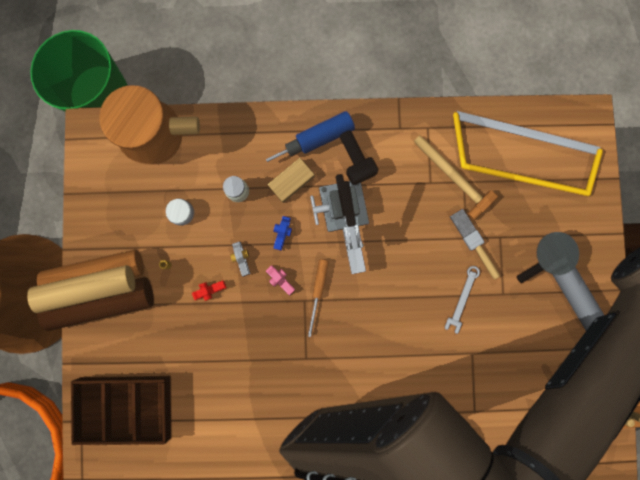

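View pics/side1.png

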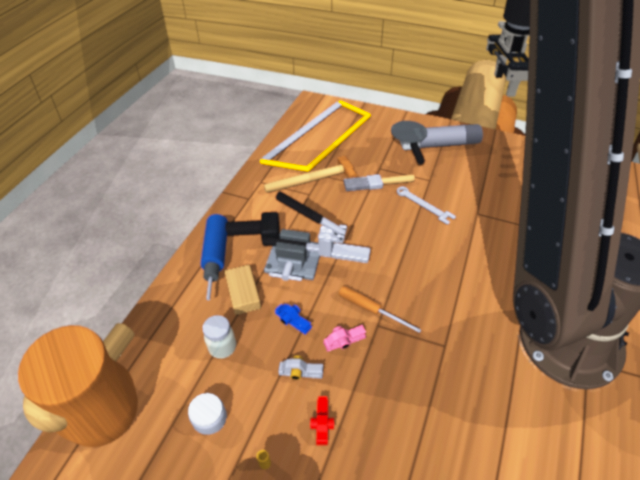

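The candidates, by pixel in the top and side pictures, are:
- grey clip on a brass sleeve: top (240,257), side (298,368)
- blue: top (283,232), side (293,318)
- pink: top (280,279), side (345,337)
- red: top (209,290), side (322,420)
- bare brass sleeve: top (163,264)

The grey one fits the description. The next step is a close crop to check it, then measuring.

Run:
```python
from h import *
np.set_printoptions(precision=4,suppress=True)
s=arm.grab_frame('side');t=arm.grab_frame('top')
im=np.hstack([cv2.resize(f['pixels'][y:y+60,x:x+80],(400,300),interpolation=cv2.INTER_CUBIC) for f,x,y in((s,260,335),(t,200,225))])
im2=np.hstack([cv2.resize(f['pixels'][y:y+90,x:x+120],(400,300),interpolation=cv2.INTER_CUBIC) for f,x,y in((s,260,190),(t,300,190))])
cv2.imwrite('pics/crop1.png',cv2.cvtColor(np.vstack([im,im2]),cv2.COLOR_RGB2BGR))
def best(f,q,near,r=25):
    c=[m['uv'] for m in arm.mark_of(f,q) if np.hypot(*(np.array(m['uv'])-near))<r]
    return np.array(c[0]) if c else None
for q,a,b in(('clip_center',(298,366),(240,255)),('clip_tip',(318,371),(243,270)),('mouth_back',(332,248),(355,238)),('handle_pad',(286,195),(344,187)),('handle_pin',(341,232),(356,247)),('pliers',(335,262),(351,240))):
    u,w=best(s,q,a),best(t,q,b); print(q,u,w,tri(s,u,t,w) if u is not None and w is not None else '')
def z(q,f,n,h):
    u=best(f,q,n); return None if u is None else onz(f,u,h)
print('cc',z('clip_center',s,(298,366),.017),z('clip_center',t,(240,255),.017))
print('ct',z('clip_tip',s,(318,371),.005),z('clip_tip',t,(243,270),.005))
print('mb',z('mouth_back',s,(332,248),.062),z('mouth_back',t,(355,238),.062))
print('pad',z('handle_pad',s,(286,195),.205),z('handle_pad',t,(344,187),.205))
print('pin',z('handle_pin',s,(341,232),.119),z('handle_pin',t,(356,247),.119))
```

```text
clip_center [297.3 363.5] [238.7 250.6] (array([0.5384, 0.2701, 0.0261]), np.float64(0.011443817073415827))
clip_tip [322.3 373.3] [246.1 271.1] (array([ 0.4881,  0.2569, -0.0052]), np.float64(0.007410014652121519))
mouth_back [327.8 249.3] [352.4 239.2] (array([ 0.5691, -0.0177,  0.0529]), np.float64(0.01265301422475759))
handle_pad [286.7 194.9] [345.6 192.2] (array([0.6602, 0.0008, 0.2102]), np.float64(0.003398500705095017))
handle_pin [342.  232.6] [354.3 246.8] (array([ 0.5412, -0.0198,  0.1181]), np.float64(0.0033430850638683863))
pliers [332.4 261.6] [351.7 239.8] (array([ 0.5649, -0.0199,  0.0088]), np.float64(3.293728719420048e-05))
cc [0.5351 0.2644 0.017 ] [0.5444 0.2732 0.017 ]
ct [0.4825 0.2609 0.005 ] [0.4914 0.2565 0.005 ]
mb [ 0.5724 -0.0086  0.062 ] [ 0.5624 -0.0191  0.062 ]
pad [ 0.6645 -0.004   0.205 ] [0.6594 0.     0.205 ]
pin [ 0.5426 -0.0187  0.119 ] [ 0.5396 -0.0202  0.119 ]
```

View pics/crop1.png

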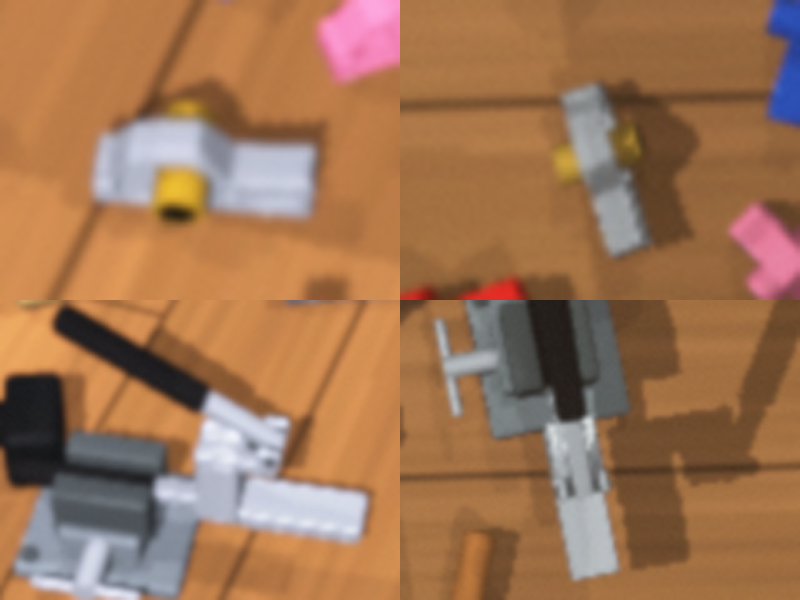

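The grey clip with brass sleeve ends shows in both crops, with the hoop over the sleeve. Its latch end points right in the side view, near (322,372), and toward the robot in the top view, near (245,274). It therefore has to turn by about half a turn. The pliers' mouth faces the robot.

```bash
cat > fit.py <<'E'
from h import *
from scipy.optimize import least_squares
def fit(obs,x0):
    def P(p,l): c,s=np.cos(p[2]),np.sin(p[2]); return [p[0]+c*l[0]-s*l[1],p[1]+s*l[0]+c*l[1],l[2]]
    def r(p): return np.concatenate([(proj(f,P(p,l))-u)*w for f,l,u,w in obs])
    s=least_squares(r,x0,loss='soft_l1'); return s.x,r(s.x).reshape(-1,2)
E
python3 - <<'E'
from fit import *
np.set_printoptions(precision=4,suppress=True)
s=arm.grab_frame('side');t=arm.grab_frame('top')
pad=[.022-.15*np.cos(.55)+.004,0,.205]
o=[(t,[.085,-.018,.062],(351.9,274),1),(t,[.085,.018,.062],(365.4,271),1),(s,[.085,-.018,.062],(368.2,262),.6),(s,[.085,.018,.062],(370.4,247.6),.6),
(t,[.022,0,.119],(355,246.8),.6),(s,[.022,0,.119],(342,232.6),.6),(t,pad,(345,190),.4),(s,pad,(286.5,195),.4)]
for k in (1,-1):
    oo=[(f,[l[0],l[1]*k,l[2]],u,w) for f,l,u,w in o]
    p,r=fit(oo,[.565,-.02,np.pi]); print('pliers',p,'\n',r.T)
o=[(t,[-.036,0,.012],(236.4,244),1),(t,[.052,0,.012],(245.6,273.5),1),(t,[0,-.022,.017],(233.6,257.6),1),(t,[0,.022,.017],(245.4,254.6),1),
(s,[0,-.022,.017],(295.5,376),1) ,(s,[.052,0,.010],(322.5,370),.5)]
for k in (1,-1):
    oo=[(f,[l[0],l[1]*k,l[2]],u,w) for f,l,u,w in o]
    p,r=fit(oo,[.535,.265,np.pi]); print('clip',p,'\n',r.T)
for m in arm.regions_of(t,'pliers')[:1]+arm.regions_of(t,'clip_center'): print(m['uv'],m['conf'],m['pixels'].sum())
st=arm.get_state();print(st['q'][5],st['ee_rot'],st['t'])
E
```

```text
pliers [ 0.5627 -0.0171  3.3089] 
 [[-0.6362 -0.007   0.15    0.1076 -0.3068  0.5954  0.244   0.0135]
 [-0.1873 -0.0007 -1.7671 -0.0984 -0.3609 -0.2685  0.221   0.4737]]
pliers [ 0.5632 -0.0169  3.2945] 
 [[ 12.937  -14.7323   1.3171  -1.4201  -0.4435   0.4415   0.4547  -0.0127]
 [ -2.9903   2.6186  -8.488    7.1133  -0.4602  -0.1991   0.0942   0.2982]]
clip [0.5322 0.2703 3.4038] 
 [[-0.0011  0.084  -1.8654  2.6716  0.448   0.3648]
 [-1.9042  1.1665  0.1117 -1.7434  0.3029  0.2493]]
clip [0.5316 0.2782 3.5492] 
 [[ -4.9048  -0.2125  11.0117 -16.2774   0.6875  -0.1213]
 [ -0.8516   0.4714  -5.5578   4.6105 -15.9446   0.2588]]
[348.3, 209.2] 0.77 2886
[241.0, 256.5] 0.96 380
[206.4, 289.2] 0.95 361
[277.4, 279.5] 0.9 365
[283.2, 229.9] 0.54 336
-0.28807612730577964 [ 3.1416 -0.     -2.7148] 2.2
```

Call:
{"method": "carry_out", "body": {"commands": [[3.08, 10.62, 0, -1.57], [3.08, 10.62, 0, -1.57], [3.08, 10.62, 0, -1.57], [3.08, 10.62, 0, -1.57], [3.08, 10.62, 0, -1.57], [3.08, 10.62, 0, -1.57], [3.08, 10.62, 0, -1.57], [3.08, 10.62, 0, -1.57], [3.08, 10.62, 0, -1.57], [3.08, 10.62, 0, -1.57]], "claw": 0.2, "force": 25}}

```text
t: 3.45
eef_pos: [0.4343, -0.0805, 0.2269]
ee_rot: [3.142, 0.001, -2.874]
force: [-0.1, -0.2, -0.1]
width: 0.0701
gripper_force: 0.0
```

Call:
{"method": "carry_out", "body": {"commands": [[2.05, 7.08, 0, 0], [2.05, 7.08, 0, 0], [2.05, 7.08, 0, 0], [2.05, 7.08, 0, 0], [2.05, 7.08, 0, 0], [2.05, 7.08, -1.5, 0], [2.05, 7.08, -2, 0], [2.05, 7.08, -2, 0], [2.05, 7.08, -2, 0], [2.05, 7.08, -2, 0]]}}

```text
t: 4.7
eef_pos: [0.537, 0.2704, 0.129]
ee_rot: [3.14, 0.003, -2.88]
force: [0.8, -0.5, 0.8]
width: 0.0702
gripper_force: 0.0
```

Run:
```python
from fit import *
s=arm.grab_frame('side');t=arm.grab_frame('top')
im=np.hstack([cv2.resize(f['pixels'][y:y+150,x:x+100],(400,600),interpolation=cv2.INTER_CUBIC) for f,x,y in((s,250,260),(t,190,180))])
cv2.imwrite('pics/c2.png',cv2.cvtColor(im,cv2.COLOR_RGB2BGR))
print([ (m['uv'],m['conf']) for m in arm.mark_of(s,'clip_center')],proj(s,[.532,.2703,.017]),proj(s,arm.get_state()['eef_pos']))
```

```text
[([324.0, 420.1], 0.96), ([286.6, 312.9], 0.57)] [297.57840372 366.46465645] [292.46439085 336.71194141]
```

View pics/c2.png

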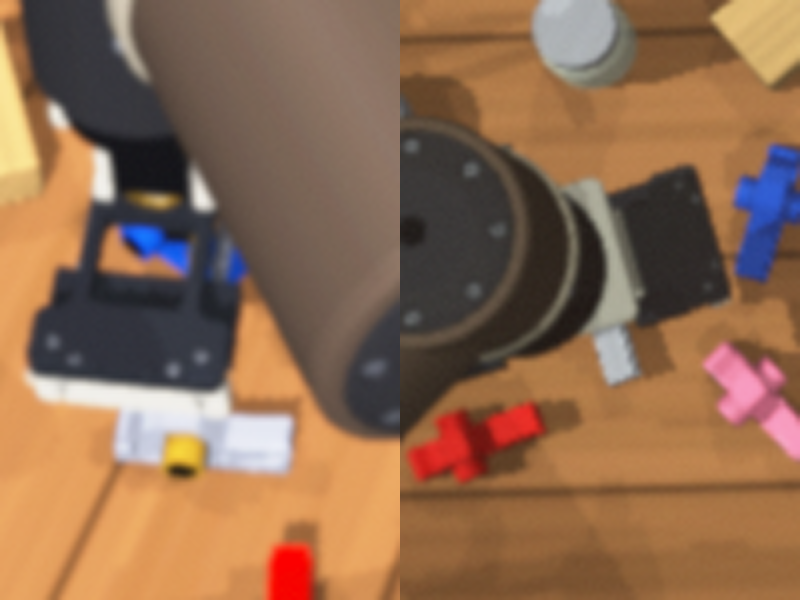

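The gripper is aligned over the grey clip: the near sleeve end is at about (296,374), and the latch end shows beyond the body. I'll go down to it.

Call:
{"method": "carry_out", "body": {"commands": [[0, 0, -0.8, 0], [0, 0, -1.5, 0], [0, 0, -2.0, 0], [0, 0, -2.2, 0], [0, 0, -2.3, 0], [0, 0, -2.38, 0], [0, 0, -2.38, 0], [0, 0, -2.38, 0], [0, 0, -2.38, 0], [0, 0, -2.38, 0]]}}

```text
t: 6.1
eef_pos: [0.536, 0.2706, 0.0077]
ee_rot: [3.141, 0.0, -2.879]
force: [0.2, 0.2, -0.1]
width: 0.0703
gripper_force: 0.0
```

Call:
{"method": "carry_out", "body": {"commands": [[0, 0, 0, 0], [0, 0, 0, 0], [0, 0, 0, 0], [0, 0, 0, 0], [0, 0, 0, 0], [0, 0, 0, 0], [0, 0, 0, 0], [0, 0, 0, 0], [0, 0, 0, 0], [0, 0, 0, 0]], "claw": 1, "force": 25}}

```text
t: 7.35
eef_pos: [0.5359, 0.2706, 0.0076]
ee_rot: [3.142, 0.0, -2.879]
force: [1.7, 2.2, -0.6]
width: 0.0439
gripper_force: 25.0
```

Call:
{"method": "carry_out", "body": {"commands": [[0, 0, 1, 0], [0, 0, 2, 0], [0, 0, 3, 0], [-0.2, -0.5, 3.4, 1.7], [-0.4, -1, 3.4, 3.4], [-0.6, -1.6, 3.4, 5.1], [-0.8, -2.2, 3.4, 6.8], [-1, -2.8, 3.4, 8.5], [-1.2, -3.4, 3.4, 10.2], [-1.42, -4, 3.4, 11.9]]}}

```text
t: 8.6
eef_pos: [0.4635, 0.0692, 0.177]
ee_rot: [3.14, -0.001, -1.628]
force: [-0.2, 0.1, -2.0]
width: 0.0438
gripper_force: 25.0
```

Call:
{"method": "carry_out", "body": {"commands": [[0, -0.4, 0, 1.75], [0, -0.8, 0, 3.5], [0, -1.2, 0, 5.25], [0, -1.6, 0, 7], [0, -2.08, 0, 8.75], [0, -2.08, 0, 10.5], [0, -2.08, 0, 12.25], [0, -2.08, 0, 14], [0, -2.08, 0, 15.7], [0, -2.08, 0, 17.19]]}}

```text
t: 9.85
eef_pos: [0.4637, -0.0338, 0.1769]
ee_rot: [-3.141, 0.002, 0.172]
force: [0.7, -0.1, -3.0]
width: 0.0441
gripper_force: 25.0
```

Call:
{"method": "carry_out", "body": {"commands": [[0, 0, -0.4, 0], [0, 0, -0.8, 0], [0, 0, -1.2, 0], [0, 0, -1.5, 0], [0, 0, -1.7, 0], [0, 0, -1.7, 0], [0, 0, -1.7, 0], [0, 0, -1.7, 0], [0, 0, -1.7, 0], [0, 0, -1.7, 0]]}}

```text
t: 11.1
eef_pos: [0.465, -0.0334, 0.0928]
ee_rot: [-3.142, -0.0, 0.167]
force: [0.9, -0.2, -2.7]
width: 0.0439
gripper_force: 25.0
```

Run:
```python
from fit import *
s=arm.grab_frame('side');t=arm.grab_frame('top')
im=np.hstack([cv2.resize(f['pixels'][y:y+120,x:x+80],(400,600),interpolation=cv2.INTER_CUBIC) for f,x,y in((s,315,190),(t,320,200))])
cv2.imwrite('pics/c3.png',cv2.cvtColor(im,cv2.COLOR_RGB2BGR))
```

```text
(no output)
```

View pics/c3.png

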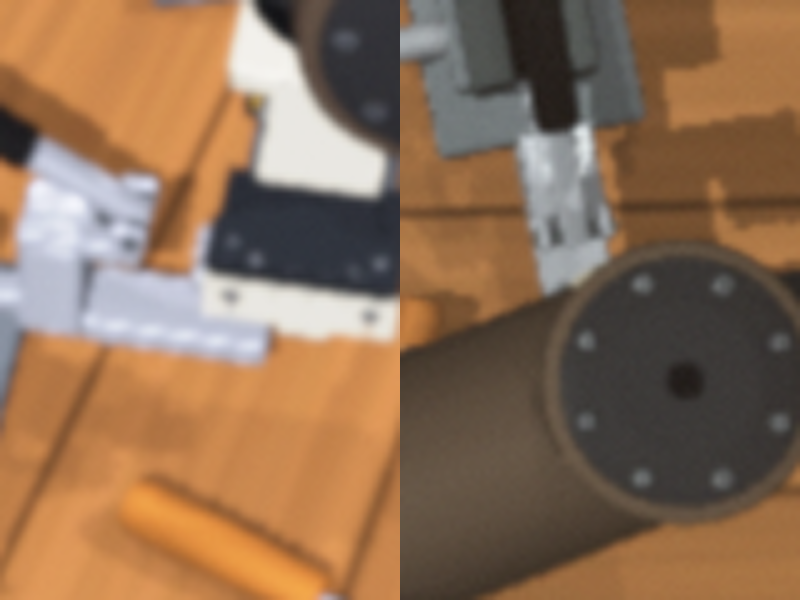

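The gripper is at the staging pose in front of the mouth. Its body hides the clip in both views, and the pliers are unchanged. I'll refine the pliers' axis from the plate edges in the first top picture.

Run:
```python
from fit import *
np.set_printoptions(precision=4,suppress=True)
t=arm.grab_frame('top')
im=cv2.imread('pics/top1.png').astype(float); sat=(im[:,:,2]-im[:,:,0])
p=np.array([.5627,-.0171,3.3089]);c,s_=np.cos(p[2]),np.sin(p[2])
W=lambda l:[p[0]+c*l[0]-s_*l[1],p[1]+s_*l[0]+c*l[1],l[2]]
def cross(x,yr,z=.062,n=161):
    ys=np.linspace(*yr,n);uv=np.array([proj(t,W([x,y,z])) for y in ys],np.float32)
    v=cv2.remap(sat.astype(np.float32),uv[:,:1],uv[:,1:],cv2.INTER_LINEAR).ravel(); g=np.gradient(v)
    i=np.argmax(np.abs(g)); m=abs(g)>abs(g[i])*.4; m&=np.abs(np.arange(n)-i)<25
    return (ys*abs(g))[m].sum()/abs(g)[m].sum()
for x in np.arange(.034,.08,.005):
    a,b=cross(x,(-.03,-.006)),cross(x,(.006,.03)); print(round(x,3),'%.4f %.4f mid %.4f'%(a,b,(a+b)/2))
```

```text
0.034 -0.0187 0.0189 mid 0.0001
0.039 -0.0191 0.0187 mid -0.0002
0.044 -0.0188 0.0181 mid -0.0004
0.049 -0.0190 0.0190 mid 0.0000
0.054 -0.0182 0.0183 mid 0.0000
0.059 -0.0186 0.0191 mid 0.0002
0.064 -0.0184 0.0187 mid 0.0001
0.069 -0.0182 0.0182 mid -0.0000
0.074 -0.0189 0.0190 mid 0.0000
0.079 -0.0185 0.0185 mid -0.0000
```

Call:
{"method": "carry_out", "body": {"commands": [[0, 0, -0.2, 0], [0, 0, -0.42, 0], [0, 0, -0.42, 0], [0.15, 0.025, -0.42, 0], [0.3, 0.05, -0.42, 0], [0.45, 0.076, -0.42, 0], [0.57, 0.096, -0.42, 0], [0.65, 0.11, -0.42, 0], [0.69, 0.117, -0.42, 0], [0.69, 0.117, -0.42, 0]]}}

```text
t: 12.5
eef_pos: [0.4994, -0.0276, 0.0715]
ee_rot: [-3.142, 0.0, 0.167]
force: [-0.3, 0.6, -2.9]
width: 0.044
gripper_force: 25.0
```

Call:
{"method": "carry_out", "body": {"commands": [[0.02, 0.003, 0, 0], [0.04, 0.006, 0, 0], [0.06, 0.01, 0, 0], [0.08, 0.013, 0, 0], [0.09, 0.015, 0, 0], [0.1, 0.017, 0, 0], [0.11, 0.019, 0, 0], [0.11, 0.019, 0, 0], [0.11, 0.019, 0, 0], [0.11, 0.019, 0, 0]]}}

```text
t: 13.75
eef_pos: [0.5049, -0.0266, 0.0716]
ee_rot: [-3.142, 0.0, 0.167]
force: [-0.2, -0.2, -3.1]
width: 0.0439
gripper_force: 25.0
```

Call:
{"method": "carry_out", "body": {"commands": [[0.01, 0.002, 0, 0], [0.02, 0.003, 0, 0], [0.02, 0.003, 0, 0], [0.03, 0.005, 0, 0], [0.03, 0.005, 0, 0], [0.04, 0.007, 0, 0], [0.04, 0.007, 0, 0], [0.04, 0.007, 0, 0], [0.04, 0.007, 0, 0], [0.04, 0.007, 0, 0]]}}

```text
t: 15.0
eef_pos: [0.5069, -0.0263, 0.0716]
ee_rot: [3.142, 0.0, 0.167]
force: [0.5, -0.4, -3.2]
width: 0.0439
gripper_force: 25.0
```

Call:
{"method": "carry_out", "body": {"commands": [[0.01, 0.002, 0, 0], [0.02, 0.003, 0, 0], [0.02, 0.003, 0, 0], [0.03, 0.005, 0, 0], [0.03, 0.005, 0, 0], [0.04, 0.007, 0, 0], [0.04, 0.007, 0, 0], [0.05, 0.008, 0, 0], [0.05, 0.008, 0, 0], [0.05, 0.008, 0, 0]]}}

```text
t: 16.25
eef_pos: [0.5094, -0.0259, 0.0716]
ee_rot: [3.142, -0.0, 0.167]
force: [-1.1, -0.8, -3.2]
width: 0.0438
gripper_force: 25.0
```

Call:
{"method": "carry_out", "body": {"commands": [[0.01, 0.002, 0, 0], [0.02, 0.003, 0, 0], [0.02, 0.003, 0, 0], [0.03, 0.005, 0, 0], [0.03, 0.005, 0, 0], [0.03, 0.005, 0, 0], [0.03, 0.005, 0, 0], [0.03, 0.005, 0, 0], [0.03, 0.005, 0, 0], [0.03, 0.005, 0, 0]]}}

```text
t: 17.5
eef_pos: [0.5109, -0.0256, 0.0716]
ee_rot: [-3.142, -0.0, 0.167]
force: [-0.3, 0.2, -2.5]
width: 0.0438
gripper_force: 25.0
```

Call:
{"method": "carry_out", "body": {"commands": [[0.01, 0.002, 0, 0], [0.02, 0.003, 0, 0], [0.02, 0.003, 0, 0], [0.03, 0.005, 0, 0], [0.03, 0.005, 0, 0], [0.04, 0.007, 0, 0], [0.04, 0.007, 0, 0], [0.04, 0.007, 0, 0], [0.04, 0.007, 0, 0], [0.04, 0.007, 0, 0]]}}

```text
t: 18.75
eef_pos: [0.5129, -0.0253, 0.0716]
ee_rot: [-3.142, -0.0, 0.167]
force: [-0.3, -0.3, -3.2]
width: 0.0434
gripper_force: 25.0
```

Run:
```python
from fit import *
s=arm.grab_frame('side');t=arm.grab_frame('top')
im=np.hstack([cv2.resize(f['pixels'][y:y+100,x:x+67],(402,600),interpolation=cv2.INTER_CUBIC) for f,x,y in((s,320,200),(t,320,210))])
im=im[:,:800]
cv2.imwrite('pics/c4.png',cv2.cvtColor(im,cv2.COLOR_RGB2BGR))
for q in('clip_center','clip_tip'):print([(np.round(m['uv'],1).tolist(),m['conf']) for m in arm.mark_of(s,q)])
print(arm.get_state()['force'],arm.get_state()['moment'])
```

```text
[([343.0, 336.4], 0.82), ([322.1, 419.9], 0.67), ([288.7, 314.2], 0.65)]
[([317.3, 401.4], 0.93), ([309.4, 330.5], 0.77), ([364.3, 333.7], 0.69)]
[ 0.58014576 -0.15107414 -3.16085696] [-0.10475792  0.17714522  0.0303037 ]
```

View pics/c4.png

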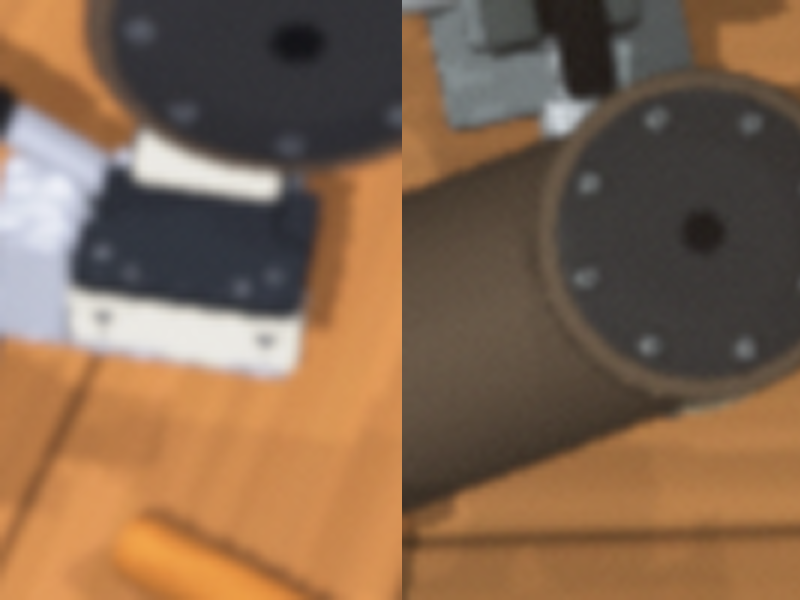

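The body hides the clip and I feel no contact yet, so I'll keep creeping in by feel.

Call:
{"method": "carry_out", "body": {"commands": [[0.01, 0.002, 0, 0], [0.02, 0.003, 0, 0], [0.02, 0.003, 0, 0], [0.03, 0.005, 0, 0], [0.03, 0.005, 0, 0], [0.03, 0.005, 0, 0], [0.03, 0.005, 0, 0], [0.03, 0.005, 0, 0], [0.03, 0.005, 0, 0], [0.03, 0.005, 0, 0]]}}

```text
t: 20.2
eef_pos: [0.5131, -0.0254, 0.0712]
ee_rot: [3.142, 0.002, 0.167]
force: [-6.1, -0.4, 0.0]
width: 0.0435
gripper_force: 25.0
```

Call:
{"method": "carry_out", "body": {"commands": [[0.01, 0.002, 0, 0], [0.02, 0.003, 0, 0], [0.02, 0.003, 0, 0], [0.03, 0.005, 0, 0], [0.03, 0.005, 0, 0], [0.03, 0.005, 0, 0], [0.03, 0.005, 0, 0], [0.03, 0.005, 0, 0], [0.03, 0.005, 0, 0], [0.03, 0.005, 0, 0]]}}

```text
t: 21.45
eef_pos: [0.5131, -0.0255, 0.0708]
ee_rot: [3.141, 0.005, 0.166]
force: [-10.3, 0.5, 1.1]
width: 0.0439
gripper_force: 25.0
```

Run:
```python
from h import *
s=arm.get_state();print(s['force'],s['moment'],s['eef_pos'],s['ee_rot'],s['q'])
```

```text
[-10.32803718   0.46963718   1.147646  ] [-0.14945832  3.54674331  0.13836202] [ 0.51309861 -0.0255258   0.07081031] [3.14141925 0.0051299  0.16642252] [ 3.32368775e-01  2.59588304e-01 -5.36401805e-01 -9.61823808e-04
 -7.79894523e-01  1.40553608e+00]
```

Call:
{"method": "carry_out", "body": {"commands": [[-0.01, -0.002, 0, 0], [-0.02, -0.003, -0.01, 0], [-0.02, -0.003, -0.02, 0], [-0.02, -0.003, -0.03, 0], [-0.02, -0.003, -0.04, 0], [-0.02, -0.003, -0.04, 0], [-0.02, -0.003, -0.04, 0], [-0.02, -0.003, -0.04, 0], [-0.02, -0.003, -0.04, 0], [-0.02, -0.003, -0.04, 0]]}}

```text
t: 22.7
eef_pos: [0.513, -0.0255, 0.0695]
ee_rot: [3.141, 0.003, 0.167]
force: [-9.3, -0.6, 5.5]
width: 0.0439
gripper_force: 25.0
```

Call:
{"method": "carry_out", "body": {"commands": [[0, 0, 0, 0], [0, 0, 0, 0], [0, 0, 0, 0], [0, 0, 0, 0], [0, 0, 0, 0], [0, 0, 0.3, 0], [0, 0, 0.7, 0], [0, 0, 1.2, 0], [-0.6, -0.1, 1.7, 0], [-1.6, -0.27, 2.0, 0]], "claw": 0.2}}

```text
t: 23.95
eef_pos: [0.4356, -0.0383, 0.1715]
ee_rot: [3.141, -0.002, 0.167]
force: [0.4, 0.7, 0.6]
width: 0.0703
gripper_force: 0.0
```

Call:
{"method": "carry_out", "body": {"commands": [[-0.5, -1, 0.5, 0], [-0.5, -2, 1, 0], [-0.5, -3, 1, 0], [-0.5, -4, 1, 0], [-0.5, -4, 1, 0], [-0.5, -4, 1, 0], [-0.5, -4, 1, 0], [-0.5, -4, 1, 0], [-0.5, -4, 1, 0], [-0.5, -4, 1, 0]], "claw": 1}}

```text
t: 25.2
eef_pos: [0.41, -0.2381, 0.2196]
ee_rot: [3.142, -0.0, 0.168]
force: [0.2, 0.3, -0.7]
width: 0.0004
gripper_force: 0.0
```

```bash
cat > ex.py <<'E'
from fit import *
import sys
s=arm.grab_frame('side');t=arm.grab_frame('top')
im=np.hstack([cv2.resize(f['pixels'][y:y+90,x:x+60],(400,600),interpolation=cv2.INTER_CUBIC) for f,x,y in((s,320,200),(t,325,205))])
cv2.imwrite('pics/'+sys.argv[1],cv2.cvtColor(im,cv2.COLOR_RGB2BGR))
p=np.array([.5627,-.0171,3.3089]);c,s_=np.cos(p[2]),np.sin(p[2])
W=lambda l:[p[0]+c*l[0]-s_*l[1],p[1]+s_*l[0]+c*l[1],l[2]]
for n,l in(('hinge end',[.088,0,.074]),('sleeve +y',[.052,.022,.079]),('sleeve -y',[.052,-.022,.079]),('hoop top',[.052,0,.099]),('tip',[0,0,.067])):
    print(n,proj(s,W(l)).round(1),proj(t,W(l)).round(1))
for f in(s,t):
  for q in('clip_center','clip_tip'):print(q,[(np.round(m['uv'],1).tolist(),round(m['conf'],2)) for m in arm.mark_of(f,q)])
print(arm.get_state()['q'],arm.get_state()['t'])
E
python3 ex.py c5.png
```

```text
hinge end [371.2 249.9] [358.9 273.5]
sleeve +y [357.1 239.2] [364.8 257.4]
sleeve -y [354.1 253.3] [347.4 260.9]
hoop top [356.  240.2] [356.5 258.8]
tip [333.1 246.4] [351.7 238.9]
clip_center [([287.8, 312.2], 0.96), ([341.7, 335.5], 0.82), ([358.1, 245.0], 0.55)]
clip_tip [([363.4, 335.0], 0.94), ([305.6, 328.9], 0.84), ([320.0, 398.2], 0.67), ([331.2, 244.4], 0.66)]
clip_center [([202.5, 291.0], 0.89), ([356.1, 256.3], 0.75), ([281.9, 229.4], 0.68), ([277.0, 276.6], 0.66)]
clip_tip [([278.5, 248.9], 0.8), ([226.9, 283.9], 0.7), ([289.6, 296.0], 0.7), ([351.4, 236.4], 0.62), ([317.8, 297.7], 0.38)]
[-1.10525718e-01  2.78007553e-02 -4.24478640e-01  2.22068480e-05
 -1.11857645e+00  1.84830381e+00] 25.5
```

View pics/c5.png

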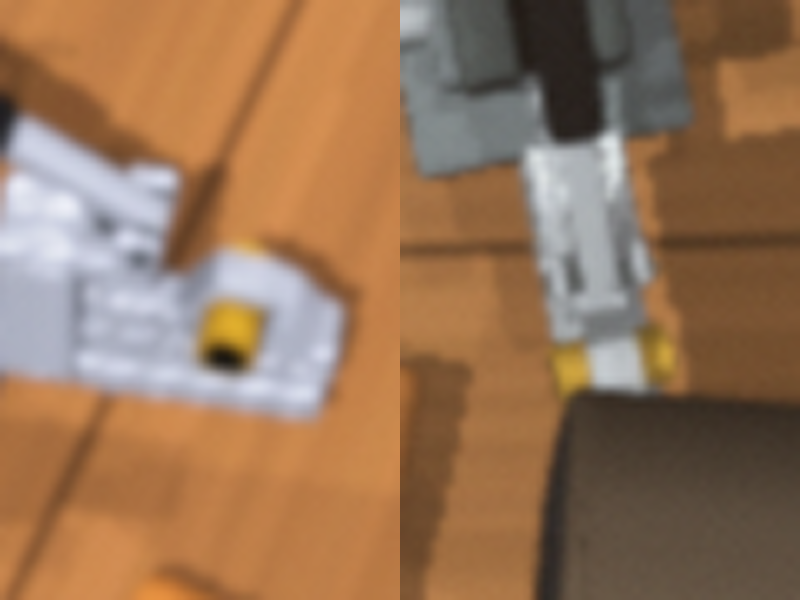

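The clip lies on the plate with its latch end in the mouth. In the top view the sleeve ends are at about (350,260) and (365,258), close to the predicted home pose. I'll check yaw and depth numerically.

```bash
cat > br.py <<'E'
from fit import *
p=np.array([.5627,-.0171,3.3089]);c,s_=np.cos(p[2]),np.sin(p[2])
W=lambda l:[p[0]+c*l[0]-s_*l[1],p[1]+s_*l[0]+c*l[1],l[2]]
t=arm.grab_frame('top');im=t['pixels'].astype(float);r,g,b=im[...,0],im[...,1],im[...,2]
hsv=cv2.cvtColor(t['pixels'],cv2.COLOR_RGB2HSV).astype(int)
box=np.zeros(hsv.shape[:2],bool);box[248:266,342:372]=1
m=box&(hsv[...,0]>=20)&(hsv[...,0]<=32)&(hsv[...,1]>130)
n,lab,st,ce=cv2.connectedComponentsWithStats(m.astype(np.uint8))
for i in range(1,n):
    if st[i,4]>3:
        w=onz(t,ce[i],.084);d=np.array(w[:2])-p[:2]; print(ce[i].round(2),st[i,4],'pliers frame',(c*d[0]+s_*d[1]).round(4),(-s_*d[0]+c*d[1]).round(4))
# clip body edges (latch bar, x 30..38)? hoop edges via brightness
E
python3 br.py
```

```text
[363.22 257.83] 23 pliers frame 0.0524 0.0176
[350.07 259.96] 28 pliers frame 0.0513 -0.0152
```

The clip sits at 52 mm depth, within about 1 mm of centre, and straight within measurement. Now to the handle, with the fingers shut.

Call:
{"method": "carry_out", "body": {"commands": [[0, 0, 0.7, 0], [0.8, 0.8, 0.8, 0], [1.6, 1.55, 0.8, 0], [2.4, 2.3, 0.8, 0], [3.2, 3.1, 0.8, 0], [4.0, 3.85, 0.8, 0], [4.91, 4.73, 0.8, 0], [4.91, 4.73, 0.8, 0], [4.91, 4.73, 0.8, 0], [4.91, 4.73, 0.4, 0]]}}

```text
t: 26.8
eef_pos: [0.6558, -0.0027, 0.2414]
ee_rot: [3.141, -0.004, 0.167]
force: [0.8, 0.6, -0.7]
width: 0.0007
gripper_force: 0.0
```

Call:
{"method": "carry_out", "body": {"commands": [[0, 0, -0.2, 0], [0, 0, -0.4, 0], [0, 0, -0.5, 0], [0, 0, -0.6, 0], [0, 0, -0.65, 0], [0, 0, -0.7, 0], [0, 0, -0.75, 0], [0, 0, -0.8, 0], [0, 0, -0.8, 0], [0, 0, -0.8, 0]]}}

```text
t: 28.05
eef_pos: [0.6554, -0.0019, 0.1997]
ee_rot: [3.142, -0.0, 0.167]
force: [0.6, 0.2, 2.2]
width: 0.0002
gripper_force: 0.7
```

Call:
{"method": "carry_out", "body": {"commands": [[0.02, 0.003, -0.04, 0], [0.04, 0.006, -0.08, 0], [0.06, 0.009, -0.12, 0], [0.08, 0.012, -0.16, 0], [0.09, 0.015, -0.2, 0], [0.11, 0.018, -0.23, 0], [0.12, 0.02, -0.25, 0], [0.12, 0.02, -0.25, 0], [0.12, 0.02, -0.25, 0], [0.12, 0.02, -0.25, 0]]}}

```text
t: 29.3
eef_pos: [0.6613, -0.001, 0.1871]
ee_rot: [-3.142, 0.0, 0.167]
force: [0.8, -0.0, 2.8]
width: 0.0003
gripper_force: 0.9
```

Call:
{"method": "carry_out", "body": {"commands": [[0.01, 0.002, -0.02, 0], [0.01, 0.002, -0.04, 0], [0.02, 0.003, -0.06, 0], [0.02, 0.003, -0.08, 0], [0.03, 0.005, -0.1, 0], [0.03, 0.005, -0.12, 0], [0.03, 0.005, -0.12, 0], [0.03, 0.005, -0.12, 0], [0.03, 0.005, -0.12, 0], [0.03, 0.005, -0.12, 0]]}}

```text
t: 30.55
eef_pos: [0.6628, -0.0007, 0.181]
ee_rot: [-3.142, 0.0, 0.167]
force: [0.9, -0.1, 2.7]
width: 0.0003
gripper_force: 1.0
```

Call:
{"method": "carry_out", "body": {"commands": [[0.01, 0.002, -0.02, 0], [0.01, 0.002, -0.04, 0], [0.02, 0.003, -0.06, 0], [0.02, 0.003, -0.08, 0], [0.03, 0.005, -0.1, 0], [0.03, 0.005, -0.1, 0], [0.03, 0.005, -0.1, 0], [0.03, 0.005, -0.1, 0], [0.03, 0.005, -0.1, 0], [0.03, 0.005, -0.1, 0]]}}

```text
t: 31.8
eef_pos: [0.6644, -0.0004, 0.1761]
ee_rot: [-3.142, -0.0, 0.167]
force: [0.6, -0.1, 1.4]
width: 0.0007
gripper_force: 1.1
```

Call:
{"method": "carry_out", "body": {"commands": [[0.01, 0.002, -0.02, 0], [0.01, 0.002, -0.04, 0], [0.02, 0.003, -0.06, 0], [0.02, 0.003, -0.08, 0], [0.02, 0.003, -0.1, 0], [0.02, 0.003, -0.1, 0], [0.02, 0.003, -0.1, 0], [0.02, 0.003, -0.1, 0], [0.02, 0.003, -0.1, 0], [0.02, 0.003, -0.1, 0]]}}

```text
t: 33.05
eef_pos: [0.6653, -0.0003, 0.171]
ee_rot: [-3.142, 0.0, 0.167]
force: [1.4, 0.7, 2.9]
width: 0.0004
gripper_force: 1.1
```

Call:
{"method": "carry_out", "body": {"commands": [[0.01, 0.002, -0.02, 0], [0.01, 0.002, -0.04, 0], [0.01, 0.002, -0.06, 0], [0.02, 0.003, -0.08, 0], [0.02, 0.003, -0.08, 0], [0.02, 0.003, -0.08, 0], [0.02, 0.003, -0.08, 0], [0.02, 0.003, -0.08, 0], [0.02, 0.003, -0.08, 0], [0.02, 0.003, -0.08, 0]]}}

```text
t: 34.3
eef_pos: [0.6664, -0.0001, 0.1671]
ee_rot: [-3.142, -0.0, 0.167]
force: [0.7, 0.5, 3.1]
width: 0.0004
gripper_force: 1.2
```

Call:
{"method": "carry_out", "body": {"commands": [[0, 0, -0.02, 0], [0.01, 0.002, -0.04, 0], [0.01, 0.002, -0.06, 0], [0.02, 0.003, -0.08, 0], [0.02, 0.003, -0.08, 0], [0.02, 0.003, -0.08, 0], [0.02, 0.003, -0.08, 0], [0.02, 0.003, -0.08, 0], [0.02, 0.003, -0.08, 0], [0.02, 0.003, -0.08, 0]]}}

```text
t: 35.55
eef_pos: [0.6673, 0.0, 0.1631]
ee_rot: [-3.142, 0.0, 0.167]
force: [0.9, -0.6, 2.3]
width: 0.0
gripper_force: 1.2
```

Call:
{"method": "carry_out", "body": {"commands": [[0, 0, -0.02, 0], [0.01, 0.002, -0.04, 0], [0.01, 0.002, -0.06, 0], [0.02, 0.003, -0.07, 0], [0.02, 0.003, -0.07, 0], [0.02, 0.003, -0.07, 0], [0.02, 0.003, -0.07, 0], [0.02, 0.003, -0.07, 0], [0.02, 0.003, -0.07, 0], [0.02, 0.003, -0.07, 0]]}}

```text
t: 36.8
eef_pos: [0.6684, 0.0002, 0.1598]
ee_rot: [3.142, -0.0, 0.167]
force: [0.6, 1.0, 4.9]
width: 0.0004
gripper_force: 2.5
```

Call:
{"method": "carry_out", "body": {"commands": [[0, 0, -0.01, 0], [0, 0, -0.02, 0], [0.01, 0.002, -0.03, 0], [0.01, 0.002, -0.04, 0], [0.01, 0.002, -0.05, 0], [0.01, 0.002, -0.06, 0], [0.01, 0.002, -0.06, 0], [0.01, 0.002, -0.06, 0], [0.01, 0.002, -0.06, 0], [0.01, 0.002, -0.06, 0]]}}

```text
t: 38.05
eef_pos: [0.6691, 0.0003, 0.1574]
ee_rot: [3.141, -0.001, 0.167]
force: [-0.2, 0.9, 7.7]
width: 0.0006
gripper_force: 3.9
```

Call:
{"method": "carry_out", "body": {"commands": [[0, 0, -0.01, 0], [0, 0, -0.02, 0], [0, 0, -0.03, 0], [0.01, 0.002, -0.04, 0], [0.01, 0.002, -0.05, 0], [0.01, 0.002, -0.05, 0], [0.01, 0.002, -0.05, 0], [0.01, 0.002, -0.05, 0], [0.01, 0.002, -0.05, 0], [0.01, 0.002, -0.05, 0]]}}

```text
t: 39.3
eef_pos: [0.6697, 0.0003, 0.1552]
ee_rot: [3.141, -0.001, 0.167]
force: [-2.5, 0.5, 9.4]
width: 0.0003
gripper_force: 4.8
```

Call:
{"method": "carry_out", "body": {"commands": [[0, 0, -0.01, 0], [0, 0, -0.02, 0], [0, 0, -0.03, 0], [0.01, 0.002, -0.04, 0], [0.01, 0.002, -0.05, 0], [0.01, 0.002, -0.05, 0], [0.01, 0.002, -0.05, 0], [0.01, 0.002, -0.05, 0], [0.01, 0.002, -0.05, 0], [0.01, 0.002, -0.05, 0]]}}

```text
t: 40.55
eef_pos: [0.6703, 0.0005, 0.153]
ee_rot: [3.141, -0.001, 0.168]
force: [-3.0, 0.7, 10.8]
width: 0.0004
gripper_force: 5.6
```

Call:
{"method": "carry_out", "body": {"commands": [[0, 0, -0.01, 0], [0, 0, -0.02, 0], [0, 0, -0.03, 0], [0.01, 0.002, -0.04, 0], [0.01, 0.002, -0.05, 0], [0.01, 0.002, -0.05, 0], [0.01, 0.002, -0.05, 0], [0.01, 0.002, -0.05, 0], [0.01, 0.002, -0.05, 0], [0.01, 0.002, -0.05, 0]]}}

```text
t: 41.8
eef_pos: [0.6708, 0.0005, 0.1508]
ee_rot: [3.141, -0.002, 0.168]
force: [-3.4, 1.3, 12.6]
width: 0.0007
gripper_force: 6.3
```

Call:
{"method": "carry_out", "body": {"commands": [[0, 0, -0.01, 0], [0, 0, -0.02, 0], [0, 0, -0.03, 0], [0.01, 0.002, -0.04, 0], [0.01, 0.002, -0.04, 0], [0.01, 0.002, -0.04, 0], [0.01, 0.002, -0.04, 0], [0.01, 0.002, -0.04, 0], [0.01, 0.002, -0.04, 0], [0.01, 0.002, -0.04, 0]]}}

```text
t: 43.05
eef_pos: [0.6713, 0.0006, 0.1489]
ee_rot: [3.141, -0.002, 0.168]
force: [-2.9, 1.2, 13.9]
width: 0.0004
gripper_force: 6.8
```

Call:
{"method": "carry_out", "body": {"commands": [[0, 0, -0.01, 0], [0, 0, -0.02, 0], [0, 0, -0.03, 0], [0, 0, -0.04, 0], [0, 0, -0.04, 0], [0, 0, -0.04, 0], [0, 0, -0.04, 0], [0, 0, -0.04, 0], [0, 0, -0.04, 0], [0, 0, -0.04, 0]]}}

```text
t: 44.3
eef_pos: [0.6716, 0.0007, 0.1472]
ee_rot: [3.141, -0.002, 0.168]
force: [-2.0, 1.2, 14.0]
width: 0.0007
gripper_force: 7.1
```

Call:
{"method": "carry_out", "body": {"commands": [[0, 0, -0.01, 0], [0, 0, -0.02, 0], [0, 0, -0.03, 0], [0, 0, -0.04, 0], [0, 0, -0.04, 0], [0, 0, -0.04, 0], [0, 0, -0.04, 0], [0, 0, -0.04, 0], [0, 0, -0.04, 0], [0, 0, -0.04, 0]]}}

```text
t: 45.55
eef_pos: [0.672, 0.0007, 0.1454]
ee_rot: [3.141, -0.003, 0.168]
force: [-1.4, 1.5, 14.6]
width: 0.0001
gripper_force: 7.3
```

Call:
{"method": "carry_out", "body": {"commands": [[0, 0, -0.01, 0], [0, 0, -0.02, 0], [0, 0, -0.03, 0], [0, 0, -0.04, 0], [0, 0, -0.04, 0], [0, 0, -0.04, 0], [0, 0, -0.04, 0], [0, 0, -0.04, 0], [0, 0, -0.04, 0], [0, 0, -0.04, 0]]}}

```text
t: 46.8
eef_pos: [0.6723, 0.0008, 0.1435]
ee_rot: [3.141, -0.004, 0.168]
force: [-1.3, 1.3, 14.7]
width: 0.0003
gripper_force: 7.1
```

Call:
{"method": "carry_out", "body": {"commands": [[0, 0, -0.01, 0], [0, 0, -0.02, 0], [0, 0, -0.03, 0], [0, 0, -0.04, 0], [0, 0, -0.04, 0], [0, 0, -0.04, 0], [0, 0, -0.04, 0], [0, 0, -0.04, 0], [0, 0, -0.04, 0], [0, 0, -0.04, 0]]}}

```text
t: 48.05
eef_pos: [0.6726, 0.0009, 0.1414]
ee_rot: [3.141, -0.004, 0.168]
force: [0.5, 2.3, 13.3]
width: 0.0
gripper_force: 6.4
```

Call:
{"method": "carry_out", "body": {"commands": [[0, 0, -0.01, 0], [0, 0, -0.02, 0], [0, 0, -0.03, 0], [0, 0, -0.03, 0], [0, 0, -0.03, 0], [0, 0, -0.03, 0], [0, 0, -0.03, 0], [0, 0, -0.03, 0], [0, 0, -0.03, 0], [0, 0, -0.03, 0]]}}

```text
t: 49.3
eef_pos: [0.6728, 0.0009, 0.1394]
ee_rot: [3.141, -0.005, 0.168]
force: [2.1, 0.7, 9.3]
width: 0.0003
gripper_force: 4.7
```

Call:
{"method": "carry_out", "body": {"commands": [[0, 0, -0.01, 0], [0, 0, -0.02, 0], [0, 0, -0.02, 0], [0, 0, -0.02, 0], [0, 0, -0.02, 0], [0, 0, -0.02, 0], [0, 0, -0.02, 0], [0, 0, -0.02, 0], [0, 0, -0.02, 0], [0, 0, -0.02, 0]]}}

```text
t: 50.55
eef_pos: [0.6708, 0.0007, 0.1365]
ee_rot: [3.142, 0.0, 0.167]
force: [1.6, 0.3, 3.6]
width: 0.0003
gripper_force: 1.6
```

The force dropped from 14.7 N through 9.3 N to 3.6 N with a small jump, so the clip has clicked. I'll let the handle back up.

Call:
{"method": "carry_out", "body": {"commands": [[-0.03, 0, 0.2, 0], [-0.08, -0.01, 0.45, 0], [-0.15, -0.02, 0.7, 0], [-0.22, -0.03, 0.95, 0], [-0.3, -0.04, 1.2, 0], [-0.33, -0.05, 1.45, 0], [-0.33, -0.05, 1.8, 0], [-0.33, -0.05, 2.3, 0], [-0.33, -0.05, 2.8, 0], [-0.33, -0.05, 3.0, 0]]}}

```text
t: 51.8
eef_pos: [0.6553, -0.0017, 0.2889]
ee_rot: [3.142, -0.003, 0.167]
force: [1.0, -0.4, -0.4]
width: 0.0004
gripper_force: 0.0
```

Call:
{"method": "carry_out", "body": {"commands": [[-0.6, -0.8, 0, 0], [-1.2, -1.6, 0, 0], [-1.8, -2.6, 0, 0], [-2.4, -3.5, 0, 0], [-3, -4.4, 0, 0], [-3.4, -5.2, 0, 0], [-3.4, -5.2, 0, 0], [-3.4, -5.2, 0, 0], [-3.4, -5.2, 0, 0], [-3.4, -5.2, 0, 0]]}}

```text
t: 53.05
eef_pos: [0.4849, -0.2611, 0.2864]
ee_rot: [-3.141, 0.0, 0.168]
force: [0.2, 0.0, 0.1]
width: -0.0001
gripper_force: 0.0
```

```bash
python3 ex.py c6.png; python3 br.py
```

```text
hinge end [371.2 249.9] [358.9 273.5]
sleeve +y [357.1 239.2] [364.8 257.4]
sleeve -y [354.1 253.3] [347.4 260.9]
hoop top [356.  240.2] [356.5 258.8]
tip [333.1 246.4] [351.7 238.9]
clip_center [([286.8, 314.1], 0.82), ([321.6, 419.1], 0.81), ([341.4, 335.8], 0.77), ([355.7, 244.6], 0.63), ([377.3, 313.4], 0.44)]
clip_tip [([362.3, 335.5], 0.73), ([309.8, 331.2], 0.72), ([331.4, 243.7], 0.71), ([320.3, 400.7], 0.7), ([380.2, 182.9], 0.35), ([341.7, 234.6], 0.16)]
clip_center [([282.8, 232.5], 0.9), ([203.6, 290.3], 0.73), ([277.6, 278.5], 0.67), ([163.2, 263.1], 0.44)]
clip_tip [([291.9, 292.1], 0.95), ([277.5, 250.5], 0.71), ([351.0, 238.8], 0.68), ([350.6, 238.6], 0.56)]
[-1.39331577e-01  1.19308183e-01 -1.68351417e-01 -4.97644124e-06
 -1.28312338e+00  1.87760284e+00] 53.35
[350.14 260.07] 29 pliers frame 0.0516 -0.0151
```

View pics/c6.png

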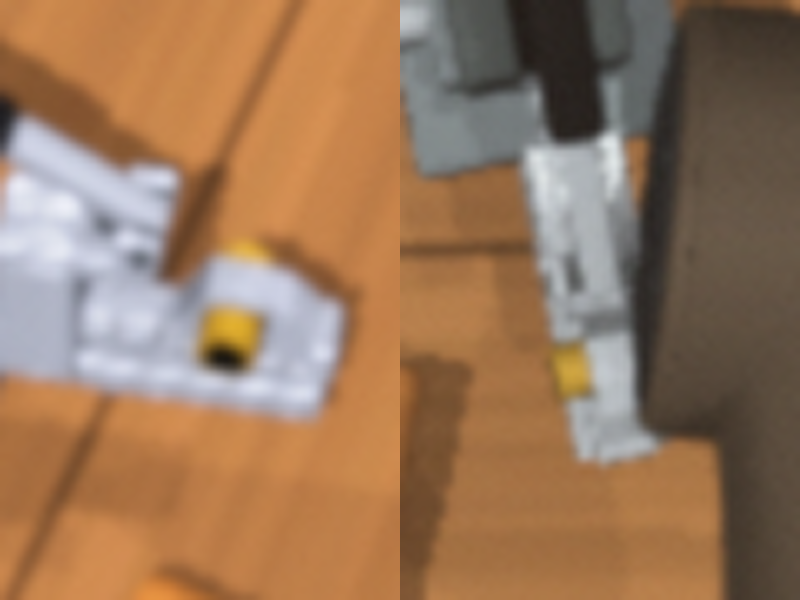

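The handle is back up and the clip hasn't moved. Its hoop and arm are visibly lower: in the side view more of the far sleeve end shows, near (357,237). The clip is shut and the robot is clear, so I'll hand in.

```bash
python3 -c "
from station import arm
print(arm.job_done())"
```

```text
the job is handed in; nothing more can be done
None
```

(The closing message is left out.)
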